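Set a hinge jig's depth stop to a setting block

ROBOT

A 6-joint arm with a two-finger parallel gripper is mounted at the origin on the work surface. World frame = base frame: x ahead of the robot, y to its left, z up, the work surface at z = 0. Lengths are in m, angles in rad, forces in N, time in s.
With the tool pointing down it reaches from about 0.35 to 0.875 m from the base axis. Payload 4.2 kg.
Tool frame: the origin (TCP) lies on the front face of the gripper's body, between the roots of the fingers; the fingertips stand 73 mm ahead of it and the grasp point (between the pads) lies 54 mm ahead of it; z points along the fingers, y is the direction in which the jaws open and shut (so a half turn about z gives the same grasp; the last joint's range is limited). The gripper opens to 85 mm and grips with 20 to 120 N. Pads are 22 mm wide; open, the fingers measure 114 mm over their backs; the gripper's body (76 mm by 85 mm) begins 54 mm behind the grasp point. The pads swing forward as they close: fully open they stand 13 mm farther back than shut.
Start: joints at [-1.068, 0.385, 0.008, 0, -1.194, -0.259], TCP at [0.151, -0.606, 0.304] pointing down, gripper open.
Joint ranges: [-3.14, 3.14], [-1.21, 2.06], [-1.07, 1.41], [-3.16, 2.05], [-2.99, -0.16], [-3.1, 3.1]. Speed limits (rad/s): [2.79, 2.79, 3.14, 3.14, 3.14, 3.14].

INTERFACE

Orientations are given as a unit quaternion [w, x, y, z].
In Python, from bench import manip, read_camera, camera_model, search_frame, tip_of gives the robot as it stands.
- The arm moves only by the shell command python3 -m handwheel 'ROWS'. ROWS is JSON, a list of rows, each a list of 5 numbers: the shift along the tool's x, y, z each as a share of 0.15 m, from -1 to 1, then the turn about the tool's z as a share of pi rad, from -1 to 1, then the opening, from 0 (shut) to 1 (fully open). In form: [[dx, dy, dz, turn, grip], ...]. A call has 1 to 5 rows; each row shifts and turns the commanded pose from where the row before left it, along the tool's axes as they then stand; what a row does not reach is not made up. A row lasts 1/8 s, in which the tool goes at most 62.5 mm and 10.7 degrees, less where a joint would pass 70% of its speed; a pose out of reach is approached as far as the arm can. A call with a number of a shift or a turn outside -1 to 1 is refused whole. A call with a gripper value outside its range is refused whole. The fingers move at their own pace and stop on an object; the grip force is fixed at half the most. Time passes only in rows, so rows that do not move let the fingers close. It gives the time, the measured TCP pose, the force and the opening at its end, in the units of the state.
- manip.read_state(): the state, without advancing time (a new reading comes with each control period).
- read_camera(name): name is "side" or "top"; returns the picture (384x512x3 uint8, red, green, blue); there is no depth.
- camera_model(name): a dict with "K" (3x3 intrinsics, pixels), "D" ([k1, k2, p1, p2, k3] as OpenCV has them; the pictures are not rectified), "extrinsics" (4x4, takes a point from world to camera coordinates). Camera axes: x right, y down, z forward; pixel columns grow to the right and rows downward; lengths in m; the calibration is good to about 2 mm. A picture is of the moment at which its call begins. camera_model takes no time and is no camera call.
- manip.sign_off(): hands the job in, once; it reports no verdict.
Trained networks look in the newest picture that a camera, given by its name, has taken for a name from the list of things; names that differ only in an ending like _2 or _b are one class to them, and where a whole thing is asked for, a point or a joint stands for the part that bears it (a point fixed in the world has none). Each returns a list of dicts, best first, with "confidence" (0 to 1); they miss things now and then, are a little off and sometimes report something else, mostly with a low value. They report only what shows in the picture. A call takes as long as a camera call. They do not tell look-alikes from the thing itself.
- search_frame(name, camera): "bbox" ([centre column, centre row, width, height] in pixels, round what is visible of it).
- tip_of(name, camera): "uv" ([column, row] in pixels: a listed point, or the origin of a listed thing).
The state is a dict: "t": time; "qpos": joint angles; "qd": joint speeds; "joint_torque": joint torques, N m; "position": TCP position; "eef_rot": TCP orientation; "contact_force": force on the tool from outside, world axes, zero at the start; "ft_torque": the same for the moment, N m; "grip_width": opening from 0.0 (shut) to 1.0 (fully open).
Only numpy, scipy, OpenCV 4.12 (cv2) and the standard library are available. Lean on these libraries where they do the work, as an engineer would, in place of code of your own. Each camera call takes 0.05 s, during which the arm holds its last target. There are 200 camera calls.

TASK

Take the yellow driver from its stand, fit its blade in the slot of the jig's brass stop screw and turn the screw clockwise until the setting block just drags under the rubber foot: lightly nipped (about 10 N), neither loose nor clamped hard. Then put the driver back upright in its stand. Leave the block where it lies under the foot, turn the screw only with the driver, do not lean hard on it, and do not disturb the other things.

Things in the scene. Friction and masses are not known exactly. Their poses are not given: they have to be found in the camera images.
- driver_grip (a point): Centre of the handle of the yellow driver (110 g), which stands blade down in its stand. The handle is 30 mm (x) by 24 mm (y) by 70 mm tall, flats facing the driver's +-y: grip it across y, 35 mm below to 35 mm above this point is handle. A black 34 x 28 mm collar, 4 mm thick, lies directly under it. z points up along the driver; the blade is 85 mm below this point and is wide along x.
- stand_mouth (a point): Centre of the mouth of the square hole (22 mm wide, 56 mm deep, 3 mm chamfer) in the upper face of the fixed wooden driver stand, a 64 x 64 x 68 mm block. z up. When the driver is home its collar rests on this face, the tip 50 mm below this point, at any yaw that fits.
- screw_slot (a point): Centre of the mouth of the slot in the brass head (32 mm square, 14 mm tall) of the stop screw, level with the top of the head. x runs along the slot: 16.5 mm long, 6 mm wide, 9 mm deep, its edges chamfered 1.5 mm. Turns with the screw (half a turn is the same to a blade) and sinks with it. The head is about 106 mm above the grey cabinet top at the start.
- screw (a joint): Stop screw angle (rad), growing clockwise from above, which lowers the screw 4 mm per rad. Starts within 0.1 of 0, ends at 3.2, stays where left. The screw follows a centred blade after 0.2 to 0.3 rad of play. Turning it free takes 0.08 N m, of which 0.06 stays on the driver when stopped and held; foot pressing on the block adds to this held torque about 0.006 N m per newton of foot force.
- stop: Spindle with the screw head and round black rubber foot (35 mm). Origin on the screw axis, 16 mm below the slot's mouth. Past first touch the foot's force grows about 11.5 N per mm of descent (46 N per rad of screw); over 25 N marks it. Pushed on by hand, it starts 0.6 to 6 mm above the block; no reading tells how much, so the touch, after 0.15 to 1.5 rad of screw turn, must be felt.
- setting_block: Aluminium setting block with a red band, 80 (x) by 40 (y) by 30 mm tall, 260 g, loose, lying in the jig's channel (45 mm wide) under the foot. Origin at the centre of its underside.
- jig: The black plastic hinge jig, fixed: base 190 x 110 x 12 mm on the grey cabinet top (50 mm above the table), an arm over the block reaching 84 mm above the cabinet top, a post at the -x end. Origin under the base on the screw axis, z up; its post faces the robot.
- angle_bracket: Steel angle bracket, 60 x 30 x 60 mm, loose; origin under its lower leg. Leave alone.
- peg0: Silver shelf peg, 16 mm across, 21 mm tall, loose, on the cabinet top. Leave alone.
- peg1: The other silver shelf peg, the same. Leave alone.
- hinge: Steel cabinet hinge lying on its cup, 100 mm long, loose; origin under the cup. Leave alone.
- driver: The yellow driver; origin at the middle of the tip of its steel blade, 85 mm below the grip centre, z up along the driver. The blade is 14 mm wide (x), 3.5 mm thick (y), 14 mm tall, on a 9 mm round shaft; the two ways round (half a turn) are the same. The underside of the collar is 50 mm above the tip.
Things that resemble listed ones, but are neither listed nor needed, are in the scene too. There is more than one size of the driver; the job needs the smaller. What is shaped like the setting_block but orange is not meant.

How it is judged:
By the outcome, as a careful person would: the job done as asked, in the order asked, and still so for the second after the job is handed in, with the robot touching nothing.
It also fails if it takes over 61 s, if anything falls off the work surface, if the arm or the gripper's body presses on something with over 40 N, if the wrist force passes 120 N, or if a joint passes its speed limit or range.

## Working session

There is one attempt and no reset: what is moved stays moved. The work goes in short steps, Python scripts to look and compute and a shell command to move; the robot and the scene stay as the last step left them, time stands still between calls to the robot, and variables do not carry over. Pictures are saved under pics/ and viewed, about 8 in all and at most 12, crops included, and the job is handed in when it is done.

```bash
mkdir -p pics; cat > h.py <<'E'
import numpy as np, cv2
from bench import manip, read_camera, camera_model, search_frame, tip_of
def save(name,img): cv2.imwrite('pics/'+name,img[:,:,::-1])
def ray(cam,uv):
    m=camera_model(cam);K=np.array(m['K']);D=np.array(m['D']);E=np.array(m['extrinsics'])
    p=cv2.undistortPoints(np.array([[uv]],float),K,D)[0,0]
    R=E[:3,:3];c=-R.T@E[:3,3];d=R.T@np.array([p[0],p[1],1]);return c,d/np.linalg.norm(d)
def atz(cam,uv,z):
    c,d=ray(cam,uv);return c+d*(z-c[2])/d[2]
def tri(uv1,uv2):
    (c1,d1),(c2,d2)=ray('top',uv1),ray('side',uv2)
    A=np.stack([d1,-d2],1);s=np.linalg.lstsq(A,c2-c1,rcond=None)[0]
    a,b=c1+s[0]*d1,c2+s[1]*d2;return (a+b)/2,np.linalg.norm(a-b)
def proj(cam,P):
    m=camera_model(cam);E=np.array(m['extrinsics'])
    return cv2.projectPoints(np.array(P,float).reshape(-1,1,3),cv2.Rodrigues(E[:3,:3])[0],E[:3,3],np.array(m['K']),np.array(m['D']))[0][:,0]
E
python3 - <<'E'
from h import *
np.set_printoptions(precision=4,suppress=True)
s=manip.read_state();print(s['t'],s['position'],s['eef_rot'],s['contact_force'],s['ft_torque'])
ims=[]
for c in('top','side'):
    im=read_camera(c);save(c+'0.png',cv2.resize(im,(800,600)))
    m=camera_model(c);E=np.array(m['extrinsics']);print(c,-E[:3,:3].T@E[:3,3],E[2,:3])
    for n in('driver_grip','stand_mouth','screw_slot','driver','setting_block','jig'):
        print(n,[(np.round(r['uv'],1).tolist(),round(r['confidence'],2)) for r in tip_of(n,c)][:4])
E
```

```text
0.0 [ 0.1508 -0.6061  0.3028] [-0.0002 -0.1215  0.9926  0.0011] [-0.9665  0.3397 -0.7172] [-0.0292 -0.0315 -0.0122]
top [0.4232 0.077  1.1341] [ 0.0986  0.0103 -0.9951]
driver_grip [([206.2, 195.9], 0.73), ([138.7, 260.3], 0.63), ([294.4, 203.6], 0.54)]
stand_mouth [([204.9, 195.3], 0.95)]
screw_slot [([304.4, 204.7], 0.57)]
driver [([152.1, 253.6], 0.94), ([209.4, 200.5], 0.6)]
setting_block [([384.4, 293.6], 0.9), ([297.1, 203.6], 0.67)]
jig [([292.1, 204.4], 0.8)]
side [0.2864 0.9648 1.1182] [ 0.1707 -0.6482 -0.7421]
driver_grip [([234.5, 228.7], 0.77), ([284.8, 312.7], 0.58)]
stand_mouth [([235.7, 237.3], 0.86)]
screw_slot [([269.2, 166.0], 0.66)]
driver [([281.1, 335.7], 0.96), ([239.1, 252.7], 0.6)]
setting_block [([359.1, 160.8], 0.89), ([269.2, 188.9], 0.79)]
jig [([270.5, 190.9], 0.85)]
```

View pics/top0.png

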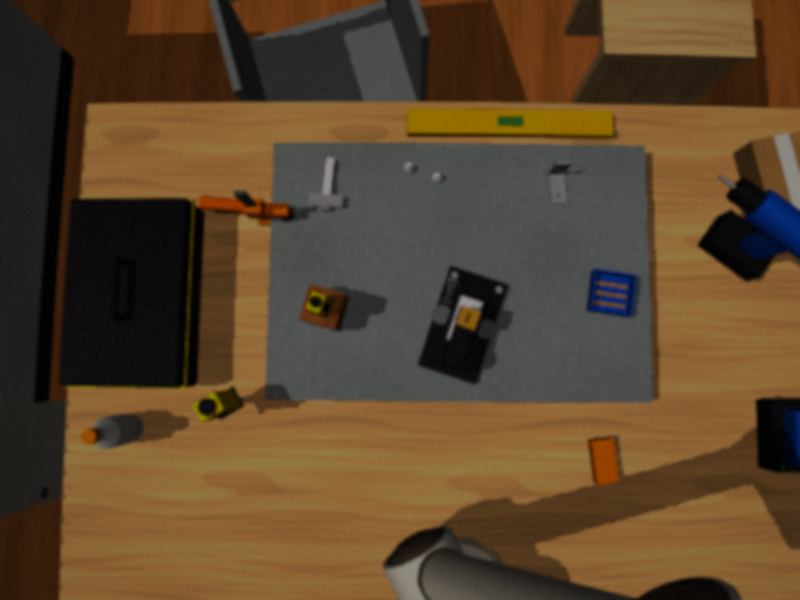

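View pics/side0.png

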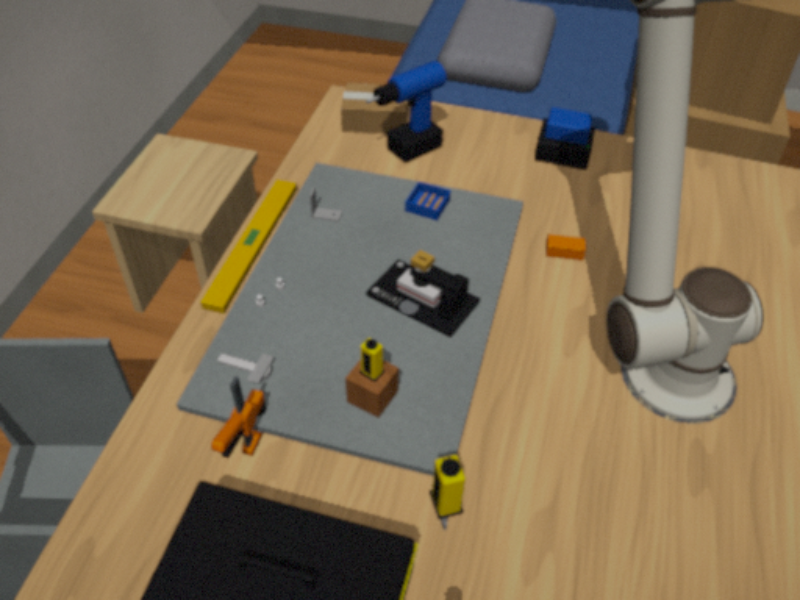

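The driver in the stand (top 206,196 / side 235,229) fits the description: it stands in the wooden stand and is the smaller. The yellow one at top (138,260) / side (285,313) is larger and stands off the cabinet. I'll confirm this in an enlarged crop.

```bash
python3 - <<'E'
from h import *
np.set_printoptions(precision=4,suppress=True)
acc={}
N=5
best=lambda L,p:min(L,key=lambda r:np.hypot(*(np.array(r['uv'])-p)))['uv'] if L else None
px={'driver_grip':((206,196),(235,229)),'stand_mouth':((205,195),(236,237)),'screw_slot':((304,205),(269,166)),'setting_block':((297,204),(269,189)),'jig':((292,204),(270,191))}
for i in range(N):
  ims={c:read_camera(c) for c in('top','side')}
  for n,p in px.items():
    for c,q in zip(('top','side'),p):
      u=best(tip_of(n,c),q)
      if u is not None and np.hypot(*(np.array(u)-q))<20: acc.setdefault((n,c),[]).append(u)
for n in px:
  a,b=[np.median(acc[(n,c)],0) for c in('top','side')]
  print(n,len(acc[(n,'top')]),a,np.std(acc[(n,'top')],0),b,np.std(acc[(n,'side')],0),*tri(a,b))
cr=lambda im,c,r,s=32:cv2.resize(im[r-s:r+s,c-s:c+s],(390,290) if 0 else (296,296),interpolation=cv2.INTER_CUBIC)
t,s=ims['top'],ims['side']
out=np.vstack([np.hstack([cr(t,204,196),cr(t,298,205)]),np.hstack([cr(s,236,232),cr(s,268,180)])])
save('crop1.png',np.clip(out.astype(float)*1.5,0,255).astype(np.uint8))
print(manip.read_state()['t'])
for n,Z in(('stand',.118),('grip',.153),('slot',.156)):
  k={'stand':'stand_mouth','grip':'driver_grip','slot':'screw_slot'}[n]
  for c in('top','side'): print(n,c,atz(c,np.median(acc[(k,c)],0),Z))
E
```

```text
driver_grip 5 [208.2 195.1] [1.6762 1.7116] [235.8 227.3] [0.8663 0.7864] [0.5268 0.2282 0.1463] 0.009916610376927254
stand_mouth 4 [205.5  198.25] [1.3276 1.2911] [237.6 237.9] [1.0131 1.2706] [0.52   0.2392 0.1188] 0.007913625893834776
screw_slot 5 [301.  204.8] [1.2093 0.8447] [270.4 164.6] [0.6112 1.264 ] [ 0.501  -0.0119  0.1519] 0.005365719577463653
setting_block 5 [297.5 205.9] [1.629  1.7431] [269.25 186.2 ] [1.293  0.8972] [ 0.5028 -0.0104  0.0641] 0.0016997280243988898
jig 5 [294.4 204.6] [1.4959 0.3709] [271.8 191. ] [1.5806 0.8222] [ 0.5001 -0.0035  0.0527] 0.012661886240347028
3.7
stand top [0.5162 0.2386 0.118 ]
stand side [0.5242 0.2389 0.118 ]
grip top [0.5212 0.2263 0.153 ]
grip side [0.5301 0.2336 0.153 ]
slot top [ 0.4981 -0.0119  0.156 ]
slot side [ 0.5028 -0.0074  0.156 ]
```

View pics/crop1.png

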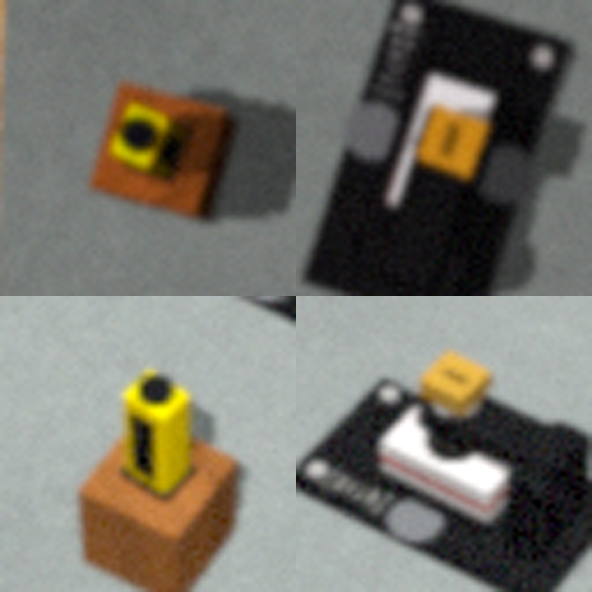

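The crop confirms it: the small yellow driver stands in the wooden stand at top (206,196). The brass head sits at top (300,204), its slot nearly along image-vertical. Next I'll fit silhouettes for accuracy.

```bash
cat >> h.py <<'E'
from scipy.optimize import minimize
def box(x,y,yaw,z0,z1,a,b):
    R=np.array([[np.cos(yaw),-np.sin(yaw)],[np.sin(yaw),np.cos(yaw)]])
    q=(R@np.array([[a,a,-a,-a],[b,-b,-b,b]])/2).T+[x,y]
    return np.vstack([np.c_[q,np.full(4,z)] for z in(z0,z1)])
def fit(cam,mask,p0,z0,z1,a,b,win,S=8):
    c,r,h=win; m=cv2.resize(mask[r-h:r+h,c-h:c+h].astype(np.float32),None,fx=S,fy=S,interpolation=cv2.INTER_LINEAR)>.5
    def cost(p):
        u=(proj(cam,box(*p,z0,z1,a,b))-[c-h,r-h]+.5)*S
        hull=cv2.convexHull(u.astype(np.float32)); im=np.zeros(m.shape,np.uint8)
        cv2.fillConvexPoly(im,np.round(hull*16).astype(np.int32),1,shift=4)
        return 1-(m&(im>0)).sum()/max(1,(m|(im>0)).sum())
    best=None
    for y in p0[2]:
        s=np.array([[p0[0],p0[1],y]]*4)+np.array([[0,0,0],[.006,0,0],[0,.006,0],[0,0,.25]])
        o=minimize(cost,s[0],method='Nelder-Mead',options=dict(initial_simplex=s,xatol=1e-4,fatol=1e-4))
        if best is None or o.fun<best.fun: best=o
    return best.x,best.fun
def hsv(im): return cv2.cvtColor(im,cv2.COLOR_RGB2HSV).astype(int)
E
python3 - <<'E'
from h import *
np.set_printoptions(precision=4,suppress=True)
I={}
for c in('top','side'): I[c]=np.mean([read_camera(c) for _ in range(3)],0).astype(np.uint8); np.save(c+'A.npy',I[c])
for c,pp in(('top',((206,196),(300,204))),('side',((236,227),(270,166)))):
  H=hsv(I[c])
  for u,v in pp: print(c,u,v,H[v-6:v+7:3,u-6:u+7:3].tolist())
E
```

```text
top 206 196 [[[28, 218, 48], [28, 245, 51], [26, 255, 118], [19, 246, 56], [13, 217, 47]], [[135, 43, 12], [120, 59, 13], [24, 255, 58], [23, 255, 21], [18, 246, 27]], [[29, 255, 87], [27, 255, 72], [23, 255, 44], [140, 128, 6], [12, 213, 42]], [[24, 255, 90], [27, 255, 115], [22, 248, 36], [14, 213, 18], [12, 212, 53]], [[12, 210, 97], [12, 206, 88], [16, 215, 58], [12, 199, 50], [12, 210, 74]]]
top 300 204 [[[14, 96, 96], [19, 220, 133], [18, 192, 126], [17, 149, 118], [16, 81, 91]], [[18, 199, 114], [19, 223, 127], [19, 225, 93], [18, 224, 133], [19, 222, 108]], [[18, 216, 131], [19, 231, 108], [19, 222, 108], [19, 224, 131], [18, 225, 69]], [[18, 225, 111], [19, 226, 122], [18, 218, 130], [19, 223, 128], [14, 133, 25]], [[20, 51, 15], [17, 187, 41], [18, 220, 80], [18, 220, 95], [135, 27, 19]]]
side 236 227 [[[28, 83, 144], [29, 255, 153], [25, 67, 23], [30, 77, 33], [29, 253, 161]], [[25, 59, 125], [26, 255, 132], [28, 255, 160], [29, 255, 169], [27, 255, 149]], [[28, 51, 119], [23, 190, 39], [26, 249, 91], [27, 255, 141], [26, 255, 121]], [[20, 99, 126], [26, 208, 43], [25, 214, 50], [26, 255, 134], [26, 255, 121]], [[18, 182, 129], [22, 213, 43], [27, 180, 51], [26, 255, 133], [26, 255, 119]]]
side 270 166 [[[80, 13, 120], [20, 58, 131], [20, 94, 141], [38, 9, 120], [84, 10, 122]], [[20, 54, 132], [21, 171, 154], [21, 172, 156], [21, 163, 158], [19, 90, 141]], [[20, 171, 145], [21, 174, 157], [20, 179, 137], [21, 173, 146], [20, 168, 123]], [[20, 173, 96], [20, 183, 110], [21, 177, 143], [20, 177, 118], [20, 114, 78]], [[15, 15, 33], [18, 32, 104], [20, 159, 98], [18, 84, 94], [15, 33, 31]]]
```

```bash
cat > f.py <<'E'
from h import *
def headmask(c,im,uv):
    H=hsv(im);m=((H[...,0]>=13)&(H[...,0]<=25)&(H[...,1]>(130 if c=='top' else 105))&(H[...,2]>55)).astype(np.uint8)
    w=np.zeros_like(m);w[uv[1]-16:uv[1]+17,uv[0]-16:uv[0]+17]=1;m*=w
    return cv2.morphologyEx(m,cv2.MORPH_CLOSE,np.ones((3,3),np.uint8))
def big(m):
    n,l,s,_=cv2.connectedComponentsWithStats(m);return (l==1+np.argmax(s[1:,4])).astype(np.uint8)
E
python3 - <<'E'
from f import *
np.set_printoptions(precision=4,suppress=True)
for c,uv,ud in(('top',(300,204),(206,196)),('side',(270,165),(236,227))):
  im=np.load(c+'A.npy');m=big(headmask(c,im,uv));np.save('m.npy',m)
  print(c,'head',m.sum(),*fit(c,m,(.5,-.01,(-.5,-.25,0,.25,.6)),.142,.156,.032,.032,(*uv,20)))
  H=hsv(im);m=((H[...,0]>=21)&(H[...,0]<=33)&(H[...,1]>170)&(H[...,2]>30)).astype(np.uint8)
  w=np.zeros_like(m);w[ud[1]-25:ud[1]+25,ud[0]-22:ud[0]+22]=1;m=big(m*w)
  h=cv2.convexHull(np.argwhere(m)[:,::-1].astype(np.int32));cv2.fillConvexPoly(m,h,1)
  print(c,'drv',m.sum(),*fit(c,m,(.52,.232,(-1.2,-.6,0,.6,1.2)),.122,.188,.030,.024,(*ud,28)))
  # stand silhouette: wood
  m=((H[...,0]>=5)&(H[...,0]<=33)&(H[...,1]>150)&(H[...,2]>12)).astype(np.uint8)
# slot direction from top
im=np.load('topA.npy');g=hsv(im)[...,2][197:212,293:308];print(g)
E
```

```text
top head 170 [ 0.5019 -0.0079 -0.3271] 0.06518823213806668
top drv 182 [ 0.5235  0.2383 -0.3382] 0.08448476777093394
side head 133 [ 0.5045 -0.0066  1.2238] 0.10940315912223042
side drv 303 [0.5227 0.243  0.0683] 0.08732770544188484
[[110 100 109 125 132 133 134 131 121 115 111 107 102  95  72]
 [105  96 112 128 133 130 129 126 125 121 118 115 107  91  65]
 [101 100 121 132 132 124 116 115 122 127 130 127 122 105  74]
 [ 97 106 125 131 131 119 100  98 113 126 132 133 129 113  77]
 [ 95 114 130 132 127 111  91  93 112 127 133 133 127 108  70]
 [ 96 120 132 129 122 102  85  94 115 130 132 134 123  98  54]
 [105 125 132 130 115  94  82  98 117 129 132 131 119  84  42]
 [114 131 131 126 108  90  89 108 124 132 131 129 108  69  30]
 [121 132 130 123 108  92  97 116 128 133 132 122  92  51  22]
 [117 129 131 125 114 109 109 123 130 134 131 113  76  34  19]
 [ 96 111 120 124 122 122 124 130 131 133 128 105  61  25  19]
 [ 58  76  90 100 111 120 125 130 132 133 121  91  48  18  24]
 [ 26  37  48  62  79  92 103 113 125 127 112  74  34  17  26]
 [ 11  15  20  27  41  51  65  80  99 105  95  55  21  19  32]
 [ 11  13  13  15  15  22  30  42  57  70  62  36  18  25  33]]
```

```bash
python3 - <<'E'
from f import *
np.set_printoptions(precision=4,suppress=True)
for c,ud in(('top',(206,196)),('side',(236,227))):
  im=np.load(c+'A.npy');H=hsv(im)
  m=((H[...,0]>=21)&(H[...,0]<=33)&(H[...,1]>170)&(H[...,2]>30)).astype(np.uint8)
  w=np.zeros_like(m);w[ud[1]-25:ud[1]+25,ud[0]-22:ud[0]+22]=1;m=big(m*w)
  h=cv2.convexHull(np.argwhere(m)[:,::-1].astype(np.int32));cv2.fillConvexPoly(m,h,1)
  for y in(-1.2,-.6,-.3,0,.4,.8,1.2): print(c,y,*fit(c,m,(.523,.24,(y,)),.122,.188,.030,.024,(*ud,28)))
  m=((H[...,0]>=4)&(H[...,0]<=17)&(H[...,1]>130)&(H[...,2]>12)).astype(np.uint8)
  w=np.zeros_like(m);w[ud[1]-35:ud[1]+40,ud[0]-32:ud[0]+32]=1;m=big(m*w)
  h=cv2.convexHull(np.argwhere(m)[:,::-1].astype(np.int32));cv2.fillConvexPoly(m,h,1)
  print(c,'stand',m.sum(),*fit(c,m,(.523,.24,(-.6,-.3,0,.3)),.05,.118,.064,.064,(*ud,42)))
for c,(u,v) in(('top',(299,202)),('side',(270,163))):
  im=np.load(c+'A.npy');g=hsv(im)[...,2].astype(float)
  h=4; w=np.clip(122-g if c=='top' else np.percentile(g[v-3:v+4,u-3:u+4],70)-6-g,0,None)
  yy,xx=np.mgrid[v-h:v+h+1,u-h:u+h+1];ww=w[v-h:v+h+1,u-h:u+h+1]
  if c=='side': print(g[v-6:v+9,u-9:u+10].astype(int)); continue
  mu=np.array([(ww*xx).sum(),(ww*yy).sum()])/ww.sum()
  C=np.cov(np.stack([xx.ravel(),yy.ravel()]),aweights=ww.ravel());e,V=np.linalg.eigh(C);d=V[:,1]*3
  a,b=atz(c,mu+d,.156),atz(c,mu-d,.156);print('slot',mu,atz(c,mu,.156),'yaw',np.arctan((a-b)[1]/(a-b)[0]),e)
print(manip.read_state()['t'])
E
```

```text
top -1.2 [ 0.5233  0.2381 -0.3443] 0.08522679983354142
top -0.6 [ 0.5234  0.2383 -0.3365] 0.0848303393213573
top -0.3 [ 0.5235  0.2383 -0.3379] 0.08449883449883455
top 0 [ 0.5234  0.2383 -0.3387] 0.0850532623169108
top 0.4 [0.5245 0.2392 0.4517] 0.2159404725375882
top 0.8 [0.5241 0.2389 0.4288] 0.21616037952406453
top 1.2 [0.5232 0.2377 1.5837] 0.2213974133312926Traceback (most recent call last):
  File "<stdin>", line 12, in <module>
  File "h.py", line 32, in fit
    o=minimize(cost,s[0],method='Nelder-Mead',options=dict(initial_simplex=s,xatol=1e-4,fatol=1e-4))
    res = _minimize_neldermead(fun, x0, args, callback, bounds=bounds,
                               **options)
    fxr = func(xr)
    fx = function(np.copy(x), *(wrapper_args + args))
  File "h.py", line 25, in cost
    u=(proj(cam,box(*p,z0,z1,a,b))-[c-h,r-h]+.5)*S
       ~~~~^^^^^^^^^^^^^^^^^^^^^^^
  File "h.py", line 15, in proj
    m=camera_model(cam);E=np.array(m['extrinsics'])
ValueError: time passes only in moves, steps and waits
```

```bash
python3 - <<'E'
s=open('h.py').read()
s=s.replace("def save","import functools\ncamera_model=functools.lru_cache(camera_model)\ndef save",1)
open('h.py','w').write(s)
E
python3 - <<'E'
from f import *
np.set_printoptions(precision=4,suppress=True)
im=np.load('topA.npy');g=hsv(im)[...,2].astype(float)
u,v,h=299,202,4;w=np.clip(122-g,0,None);yy,xx=np.mgrid[v-h:v+h+1,u-h:u+h+1];ww=w[v-h:v+h+1,u-h:u+h+1]
mu=np.array([(ww*xx).sum(),(ww*yy).sum()])/ww.sum()
C=np.cov(np.stack([xx.ravel(),yy.ravel()]),aweights=ww.ravel());e,V=np.linalg.eigh(C);d=V[:,1]*3
a,b=atz('top',mu+d,.156),atz('top',mu-d,.156);print('slot',mu,atz('top',mu,.156),'yaw',np.arctan((a-b)[1]/(a-b)[0]),e)
g=hsv(np.load('sideA.npy'))[...,2];print(g[156:176,261:281]);print(proj('side',[[.5035,-.0075,.156]]))
im=np.load('sideA.npy')
s=manip.read_state();print(s['t'])
from scipy.spatial.transform import Rotation as R
q=s['eef_rot'];M=R.from_quat([*q[1:],q[0]]).as_matrix();print(M)
# move to over grasp: tool y along driver y (yaw -.338)
x=M[:2,0];cur=np.arctan2(x[1],x[0]);print('tool x yaw',cur, s['qpos'])
d=M.T@(np.array([.5233,.2395,.30])-s['position']);print('shift in tool',d,d/.15)
E
```

```text
slot [298.9046 202.6219] [ 0.5036 -0.0066  0.156 ] yaw -0.25494936112081956 [1.309  4.1611]
[[119 118 119 119 121 118 118 121 121 122 124 122 122 121 122 122 121 121
  118 120]
 [117 120 120 122 119 119 117 118 119 120 121 122 120 119 119 120 119 120
  121 121]
 [118 120 118 117 122 120 117 119 119 121 119 119 119 119 120 122 119 121
  121 119]
 [119 121 119 118 119 121 120 124 125 122 119 118 119 118 118 120 120 121
  120 120]
 [120 120 121 120 122 121 131 143 146 141 131 123 120 120 121 122 123 121
  121 121]
 [121 122 122 120 120 131 144 156 157 158 152 143 130 124 122 122 122 121
  121 124]
 [120 121 122 121 130 145 155 159 159 159 159 155 151 143 131 126 122 122
  123 122]
 [119 122 122 132 144 153 154 148 148 156 158 159 158 155 151 141 130 122
  121 123]
 [119 120 130 144 154 156 147 132 125 135 146 154 157 158 158 151 138 122
  119 122]
 [117 123 139 152 158 158 151 138 127 121 126 135 148 155 155 143 125 112
  116 120]
 [116 119 131 145 153 157 157 154 148 137 129 132 146 153 143 123 105 107
  114 120]
 [113 110 114 122 135 146 151 156 158 154 148 149 149 142 120 102  98 106
[... 247 characters left out ...]
  49  64
   83 101]
 [ 59  58  41  47  74  95 103 104 105 104 104 101  96  90  72  39  29  33
   43  62]
 [108  96  54  33  58  90 104 100  96  98  96  96  94  85  55  31  25  25
   29  32]
 [139 105  49  23  37  61  80  88  84  84  84  87  82  60  36  25  26  26
   24  26]
 [151 104  47  11  19  32  42  49  52  54  53  51  44  34  26  23  21  27
   23  28]
 [157 118  65  29  14  19  18  25  27  29  26  25  25  25  21  25  24  25
   22  27]]
[[270.1627 164.5379]]
4.0
[[-0.9704 -0.2414 -0.    ]
 [-0.2414  0.9704  0.    ]
 [ 0.      0.     -1.    ]]
tool x yaw -2.8978069876112067 [-1.0684  0.3847  0.0079 -0.     -1.194  -0.2586]
shift in tool [-0.5656  0.7311  0.0039] [-3.7706  4.8739  0.0261]
```

```bash
cat > plan.py <<'E'
import sys,json
from h import *
from scipy.spatial.transform import Rotation as R
def pose():
    s=manip.read_state();q=s['eef_rot'];M=R.from_quat([*q[1:],q[0]]).as_matrix();return s,M
def plan(x,y,z,yaw,n,grip):
    s,M=pose();p=np.array(s['position']);w=np.arctan2(M[1,0],M[0,0]);T=np.array([x,y,z]);rows=[]
    for k in range(n):
        d=(T-p)/(n-k);t=-(yaw-w)/(n-k)
        X=np.array([np.cos(w),np.sin(w),0]);Y=np.array([np.sin(w),-np.cos(w),0])
        r=np.round([d@X/.15,d@Y/.15,-d[2]/.15,t/np.pi],3)
        p=p+.15*(X*r[0]+Y*r[1]-np.array([0,0,1])*r[2]);w-=r[3]*np.pi;rows.append([*r.tolist(),grip])
    for k in range(0,n,5): print(json.dumps(rows[k:k+5]))
    print('now',np.round(s['position'],4),'end',np.round(p,4),round(w,3),'t',s['t'])
if __name__=='__main__':
    a=[float(v) for v in sys.argv[1:]];plan(*a[:4],int(a[4]),a[5])
E
python3 plan.py .5232 .24 .28 -.338 17 1
```

```text
[[-0.222, 0.287, 0.009, -0.048, 1.0], [-0.262, 0.25, 0.009, -0.048, 1.0], [-0.297, 0.208, 0.009, -0.048, 1.0], [-0.325, 0.161, 0.009, -0.048, 1.0], [-0.345, 0.11, 0.009, -0.048, 1.0]]
[[-0.358, 0.057, 0.01, -0.048, 1.0], [-0.363, 0.003, 0.009, -0.048, 1.0], [-0.359, -0.052, 0.01, -0.048, 1.0], [-0.347, -0.105, 0.009, -0.048, 1.0], [-0.328, -0.156, 0.01, -0.048, 1.0]]
[[-0.3, -0.203, 0.009, -0.048, 1.0], [-0.266, -0.246, 0.01, -0.048, 1.0], [-0.227, -0.283, 0.009, -0.048, 1.0], [-0.181, -0.314, 0.01, -0.048, 1.0], [-0.132, -0.338, 0.009, -0.048, 1.0]]
[[-0.08, -0.354, 0.01, -0.047, 1.0], [-0.027, -0.362, 0.009, -0.048, 1.0]]
now [ 0.1509 -0.6065  0.3039] end [0.5231 0.24   0.28  ] -0.337 t 4.0
```

```bash
python3 -m handwheel '[[-0.22,0.29,0.01,-0.048,1],[-0.26,0.25,0.01,-0.048,1],[-0.3,0.21,0.01,-0.048,1],[-0.325,0.16,0.01,-0.048,1],[-0.345,0.11,0.01,-0.048,1]]'
python3 -m handwheel '[[-0.36,0.06,0.01,-0.048,1],[-0.36,0,0.01,-0.048,1],[-0.36,-0.05,0.01,-0.048,1],[-0.35,-0.105,0.01,-0.048,1],[-0.33,-0.155,0.01,-0.048,1]]'
python3 -m handwheel '[[-0.3,-0.2,0.01,-0.048,1],[-0.265,-0.245,0.01,-0.048,1],[-0.225,-0.28,0.01,-0.048,1],[-0.18,-0.315,0.01,-0.048,1],[-0.13,-0.34,0.01,-0.048,1]]'
python3 plan.py .5232 .24 .24 -.338 5 1
```

```text
t: 4.62
position: [0.2605, -0.3556, 0.2967]
eef_rot: [0.0, -0.48, 0.877, -0.0]
contact_force: [0.7, -0.7, 0.2]
grip_width: 1.002
t: 5.25
position: [0.3697, -0.1054, 0.2894]
eef_rot: [-0.001, 0.77, -0.638, 0.001]
contact_force: [1.4, -0.9, -0.6]
grip_width: 1.001
t: 5.88
position: [0.479, 0.1429, 0.2817]
eef_rot: [-0.0, 0.951, -0.31, 0.0]
contact_force: [0.5, -0.0, 0.3]
grip_width: 0.998
[[-0.029, -0.139, 0.056, -0.019, 1.0], [-0.02, -0.141, 0.056, -0.019, 1.0], [-0.012, -0.142, 0.055, -0.018, 1.0], [-0.004, -0.142, 0.056, -0.019, 1.0], [0.005, -0.142, 0.055, -0.018, 1.0]]
now [0.479  0.1429 0.2817] end [0.5232 0.24   0.24  ] -0.338 t 5.875
```

```bash
python3 -m handwheel '[[-0.03,-0.14,0,-0.019,1],[-0.02,-0.14,0,-0.019,1],[-0.01,-0.14,0,-0.019,1],[-0.005,-0.14,0,-0.019,1],[0.005,-0.14,0,-0.018,1]]'
python3 -m handwheel '[[0,0,0,0,1]]'
python3 plan.py .5232 .24 .207 -.338 4 1
python3 - <<'E'
from h import *
c=[]
im=read_camera('top')[160:232,160:256];im2=read_camera('side')[170:266,190:318]
save('c2.png',np.clip(np.hstack([cv2.resize(im,(400,300)),cv2.resize(im2,(400,300))])*1.6,0,255).astype(np.uint8))
E
```

```text
t: 6.5
position: [0.5228, 0.237, 0.2815]
eef_rot: [0.0, 0.986, -0.169, -0.0]
contact_force: [0.0, -0.2, -0.3]
grip_width: 1.002
t: 6.62
position: [0.5229, 0.2374, 0.2812]
eef_rot: [0.0, 0.986, -0.17, -0.0]
contact_force: [-0.2, 0.3, -0.6]
grip_width: 1.002
[[-0.001, -0.004, 0.124, -0.0, 1.0], [-0.001, -0.004, 0.124, -0.0, 1.0], [-0.001, -0.004, 0.123, -0.0, 1.0], [-0.001, -0.005, 0.124, -0.001, 1.0]]
now [0.5229 0.2374 0.2812] end [0.5232 0.24   0.2069] -0.338 t 6.625
```

View pics/c2.png

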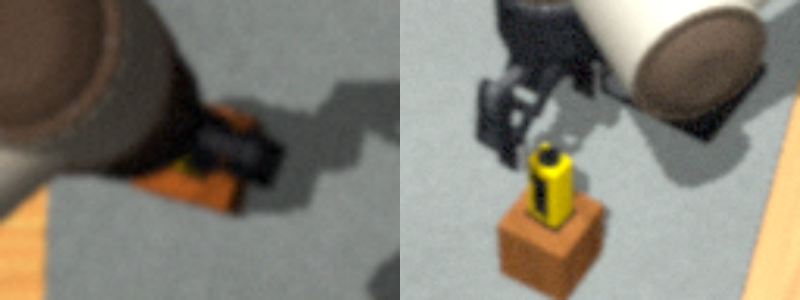

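The open jaws stand over the stand with the driver between them (side crop: handle at 550,185, left finger at 505,130). Descending and gripping.

```bash
python3 -m handwheel '[[0,-0.004,0.124,0,1],[0,-0.004,0.124,0,1],[0,-0.004,0.124,0,1],[0,-0.005,0.12,0,1],[0,0,0,0,1]]'
python3 -m handwheel '[[0,0,0,0,0],[0,0,0,0,0],[0,0,0,0,0],[0,0,0,0,0],[0,0,0,0,0]]'
python3 -c "
from plan import *
s,M=pose();print(s['position'],np.arctan2(M[1,0],M[0,0]),s['contact_force'],s['ft_torque'],s['grip_width'])"
```

```text
t: 7.35
position: [0.5227, 0.2382, 0.2066]
eef_rot: [0.001, 0.985, -0.17, -0.001]
contact_force: [-0.3, 0.4, 0.5]
grip_width: 1.001
t: 7.98
position: [0.5238, 0.2397, 0.2083]
eef_rot: [-0.0, 0.986, -0.169, 0.0]
contact_force: [-2.2, 0.5, 3.2]
grip_width: 0.273
[0.52382374 0.23969216 0.20826901] -0.34027444685321123 [-2.20886938  0.53870827  3.17008357] [-0.03204283  0.15780696 -0.00900595] 0.2726500428353836
```

```bash
python3 -m handwheel '[[0,0,-0.1,0,0],[0,0,-0.15,0,0],[0,0,-0.18,0,0],[0,0,-0.18,0,0],[0,0,-0.18,0,0]]'
python3 plan.py .5035 -.007 .32 -.255 7 0
python3 -c "
from plan import *
s,M=pose();print(s['contact_force'],s['ft_torque'],s['grip_width'])"
```

```text
t: 8.6
position: [0.5234, 0.2394, 0.3275]
eef_rot: [-0.0, 0.986, -0.169, -0.0]
contact_force: [0.5, -0.1, -1.2]
grip_width: 0.273
[[0.061, 0.227, 0.007, -0.004, 0.0], [0.058, 0.228, 0.007, -0.004, 0.0], [0.055, 0.229, 0.007, -0.004, 0.0], [0.052, 0.23, 0.007, -0.004, 0.0], [0.049, 0.23, 0.007, -0.004, 0.0]]
[[0.046, 0.231, 0.008, -0.004, 0.0], [0.042, 0.232, 0.007, -0.003, 0.0]]
now [0.5234 0.2394 0.3275] end [ 0.5034 -0.007   0.32  ] -0.256 t 8.6
[ 0.47878075 -0.13168923 -1.205728  ] [ 0.00559826 -0.04809258 -0.01095142] 0.27257403897555016
```

```bash
python3 -m handwheel '[[0.061,0.227,0,-0.004,0],[0.058,0.228,0,-0.004,0],[0.055,0.229,0,-0.004,0],[0.052,0.23,0,-0.004,0],[0.049,0.23,0,-0.004,0]]'
python3 -m handwheel '[[0.046,0.231,0,-0.004,0],[0.042,0.232,0,-0.003,0],[0,0,0,0,0],[0,0,0,0,0]]'
python3 plan.py .5035 -.007 .31 -.255 2 0
python3 - <<'E'
from h import *
I={}
for c in('top','side'): I[c]=np.mean([read_camera(c) for _ in range(3)],0).astype(np.uint8); np.save(c+'B.npy',I[c])
a=I['top'][165:240,260:360];b=I['side'][100:196,210:338]
save('c3.png',np.clip(np.hstack([cv2.resize(a,(400,300),interpolation=2),cv2.resize(b,(400,300),interpolation=2)])*1.5,0,255).astype(np.uint8))
for n in('driver','driver_grip'):
  for c in('top','side'): print(n,c,[(np.round(r['uv'],1).tolist(),round(r['confidence'],2)) for r in tip_of(n,c)][:3])
E
```

```text
t: 9.22
position: [0.5092, 0.0624, 0.3267]
eef_rot: [-0.0, 0.99, -0.138, 0.0]
contact_force: [1.8, -0.6, -1.1]
grip_width: 0.276
t: 9.72
position: [0.5037, -0.0067, 0.3265]
eef_rot: [-0.0, 0.992, -0.128, 0.0]
contact_force: [0.3, -0.5, 0.0]
grip_width: 0.276
[[-0.0, 0.001, 0.055, -0.0, 0.0], [-0.001, 0.001, 0.055, -0.0, 0.0]]
now [ 0.5037 -0.0067  0.3265] end [ 0.5035 -0.007   0.31  ] -0.256 t 9.725
driver top [([152.4, 264.6], 0.86)]
driver side [([268.4, 156.8], 0.74), ([289.6, 329.9], 0.61), ([163.2, 235.8], 0.18)]
driver_grip top [([172.9, 298.3], 0.86)]
driver_grip side [([333.7, 317.2], 0.93), ([270.2, 131.7], 0.61)]
```

View pics/c3.png

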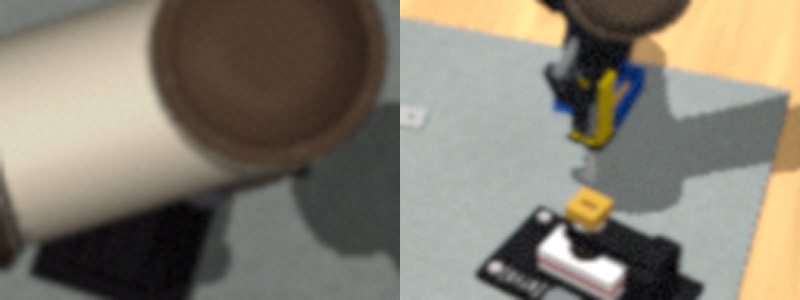

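```bash
python3 - <<'E'
from h import *
np.set_printoptions(precision=2,suppress=True,linewidth=150)
z=.3265-.139
print('tip,blade top,shaft mid,collar bottom',proj('side',[[.5037,-.0067,z],[.5037,-.0067,z+.014],[.5037,-.0067,z+.032],[.5037,-.0067,z+.05]]))
c,s=np.cos(-.255)*.007,np.sin(-.255)*.007
print('blade ends',proj('side',[[.5037+c,-.0067+s,z],[.5037-c,-.0067-s,z],[.5037+c,-.0067+s,z+.014],[.5037-c,-.0067-s,z+.014]]))
for d in((.003,0),(0,.003)): print(d,proj('side',[[.5037+d[0],-.0067+d[1],z]]))
im=np.load('sideB.npy');a=im[132:164,252:292]
save('c4.png',np.clip(cv2.resize(a,(800,640),interpolation=0)[:600]*1.6,0,255).astype(np.uint8))
print(im[146:162,260:282].astype(int).mean(2).astype(int))
E
```

```text
tip,blade top,shaft mid,collar bottom [[270.42 156.55]
 [270.61 152.84]
 [270.85 147.98]
 [271.09 143.02]]
blade ends [[268.23 155.66]
 [272.63 157.45]
 [268.39 151.94]
 [272.83 153.73]]
(0.003, 0) [[269.38 156.34]]
(0, 0.003) [[270.15 157.26]]
[[117 118 116 115 114 109 105  97  80  60  52  44  38  40  39  46  57  70  72  76  74  75]
 [117 116 116 118 119 118 116 111 100  80  54  37  33  34  39  56  67  73  74  73  74  72]
 [116 117 117 117 117 116 117 114 107  95  77  63  56  54  59  67  71  72  74  76  75  75]
 [116 116 117 116 115 115 115 114 107  97  87  80  73  67  74  72  73  74  76  72  74  74]
 [115 116 118 117 117 116 116 113 102  89  88  89  81  75  74  75  75  75  75  72  75  77]
 [116 116 118 118 118 118 117 113 104  90  90  92  83  75  74  73  74  74  73  73  72  76]
 [116 115 117 118 118 115 115 114 107  97  94  93  84  74  74  74  75  72  73  73  74  74]
 [115 117 116 116 112 105 101  99  93  89  91  91  85  77  74  74  75  73  70  73  75  75]
 [118 117 118 115 105  89  80  81  80  85  91  93  88  81  76  72  72  74  74  71  75  74]
 [116 117 117 115 101  83  73  79  84  88  90  89  83  77  76  73  74  74  74  71  72  72]
 [115 117 115 114 105  85  75  78  82  88  90  88  82  75  75  74  73  71  71  72  73  73]
 [117 117 117 117 111 100  85  76  77  81  85  86  82  74  73  72  73  74  73  74  74  70]
 [117 116 117 117 116 110 102  87  81  75  76  80  76  73  72  71  72  73  74  73  73  75]
 [119 116 118 118 118 118 115 110 102  88  82  76  74  73  73  72  71  73  73  73  75  75]
 [119 117 118 118 119 119 118 116 115 106  97  86  79  75  73  75  74  75  75  73  74  73]
 [118 119 117 119 118 119 118 117 115 112 109 104 100  92  81  77  73  75  74  72  73  74]]
```

View pics/c4.png

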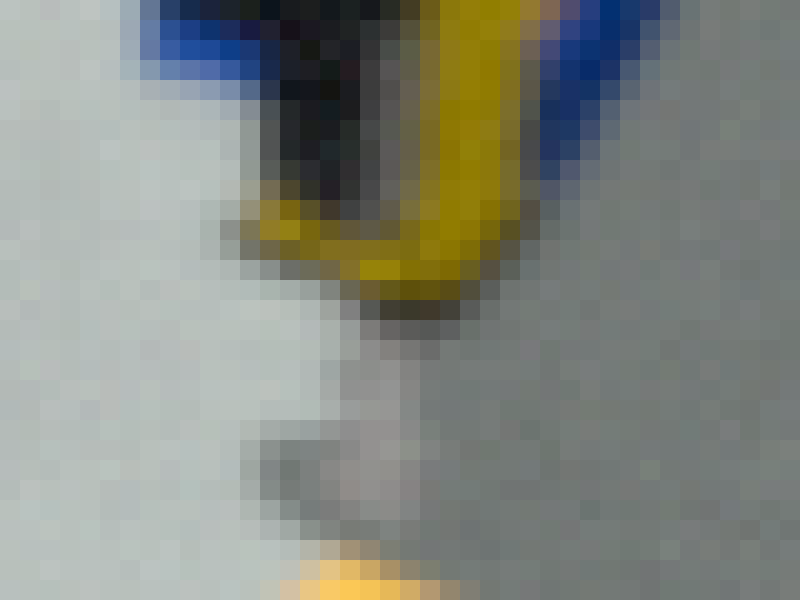

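The side crop shows the shaft about 0.5 px left of where I predicted, roughly 1 mm and within the chamfer's reach. Lowering while watching the force.

```bash
python3 -m handwheel '[[0,0,0.08,0,0],[0,0,0.07,0,0],[0,0,0.03,0,0],[0,0,0.01,0,0],[0,0,0,0,0]]'
python3 -m handwheel '[[0,0,0.01,0,0],[0,0,0.01,0,0],[0,0,0,0,0]]'
python3 -c "
from plan import *
s,M=pose();print(s['position'],np.arctan2(M[1,0],M[0,0]),s['contact_force'],s['ft_torque'])"
```

```text
t: 10.85
position: [0.5038, -0.0069, 0.2977]
eef_rot: [0.0, 0.992, -0.127, 0.0]
contact_force: [0.6, 0.4, -0.2]
grip_width: 0.278
t: 11.22
position: [0.5036, -0.0069, 0.2946]
eef_rot: [0.0, 0.992, -0.128, -0.0]
contact_force: [0.3, -0.3, -1.5]
grip_width: 0.271
[ 0.50360821 -0.00692062  0.2945583 ] -0.2557259707758825 [ 0.2742775  -0.2501641  -1.48526386] [ 0.00323151 -0.02389086  0.00375536]
```

```bash
for i in 1 2; do python3 -m handwheel '[[0,0,0.01,0,0],[0,0,0.01,0,0],[0,0,0,0,0]]' | grep -E 'pos|force'; python3 -c "
from plan import *
s,M=pose();print(s['ft_torque'])"; done
```

```text
position: [0.5036, -0.0069, 0.2914]
contact_force: [0.3, 0.1, -0.8]
[-0.04680587  0.01113767 -0.03315113]
position: [0.5036, -0.0069, 0.2884]
contact_force: [0.7, 0.8, -0.2]
[ 0.01609092  0.00174932 -0.01187012]
```

No contact force at 8 mm depth, so the blade is in the slot. Now turning, with torque readings.

```bash
cat > tq.py <<'E'
import sys
from plan import *
n=int(sys.argv[1]) if len(sys.argv)>1 else 5
T=[];F=[]
for i in range(n):
    read_camera('top');s,M=pose();T.append(s['ft_torque']);F.append(s['contact_force'])
T=np.array(T);F=np.array(F)
print('t',round(s['t'],2),'yaw %.3f'%np.arctan2(M[1,0],M[0,0]),'pos',np.round(s['position'],4),'Tz',np.round(T[:,2],3),'mean %.4f'%T[:,2].mean(),'T',np.round(T.mean(0),3),'F',np.round(F.mean(0),2))
E
python3 tq.py 5
python3 -m handwheel '[[0,0,0,0.03,0],[0,0,0,0.03,0],[0,0,0,0.03,0],[0,0,0.003,0.03,0],[0,0,0,0,0]]' | grep -E 'pos|force'; python3 tq.py 4
```

```text
t 12.22 yaw -0.256 pos [ 0.5037 -0.0069  0.2887] Tz [-0.062 -0.007 -0.03   0.01   0.042] mean -0.0095 T [ 0.034 -0.001 -0.009] F [-0.39  0.28 -0.87]
position: [0.5037, -0.0069, 0.2884]
contact_force: [0.3, 0.2, 0.1]
t 13.05 yaw -0.632 pos [ 0.5038 -0.0069  0.2884] Tz [0.082 0.047 0.098 0.073] mean 0.0749 T [-0.028  0.091  0.075] F [-0.13 -0.09  0.41]
```

```bash
sed -i "s/T=\[\];F=\[\]/T=[];F=[];J=[]/; s/T.append/J.append(s['joint_torque'][5]);T.append/; s/^print(/print('J6',np.round(J,3),'m %.4f'%np.mean(J));print(/" tq.py
python3 -m handwheel '[[0,0,0.003,0.03,0],[0,0,0.003,0.03,0],[0,0,0,0,0]]' | grep -E 'pos|force'; python3 tq.py 5
```

```text
position: [0.5037, -0.007, 0.2876]
contact_force: [-1.2, -1.0, 2.4]
J6 [-0.086 -0.052 -0.045 -0.045 -0.047] m -0.0552
t 13.68 yaw -0.820 pos [ 0.5037 -0.007   0.2875] Tz [0.031 0.086 0.059 0.007 0.032] mean 0.0431 T [-0.292  0.26   0.043] F [-0.82 -0.58  2.46]
```

J6 torque is quiet enough to read well. Upward force is 2.4 N, so the tip is near the slot floor; I'll hold height for the next step.

```bash
for i in 1 2; do python3 -m handwheel '[[0,0,0,0.03,0],[0,0,0.002,0.03,0],[0,0,0,0,0]]' >/dev/null; python3 tq.py 4; done
```

```text
J6 [-0.087 -0.054 -0.047 -0.047] m -0.0586
t 14.25 yaw -1.009 pos [ 0.5036 -0.007   0.2869] Tz [0.038 0.059 0.026 0.049] mean 0.0428 T [-0.597  0.131  0.043] F [-0.16 -2.22  0.95]
J6 [-0.092 -0.059 -0.052 -0.052] m -0.0639
t 14.82 yaw -1.197 pos [ 0.5035 -0.007   0.2863] Tz [0.059 0.049 0.066 0.04 ] mean 0.0534 T [-0.921 -0.096  0.053] F [ 0.11 -2.33 -1.49]
```

```bash
python3 -m handwheel '[[0.004,0.002,0.002,0.03,0],[0,0,0.002,0.02,0],[0,0,0,0,0],[0,0,0,0,0]]' >/dev/null; python3 tq.py 3; python3 -m handwheel '[[0.002,0,0.002,0.025,0],[0,0,0.002,0.025,0],[0,0,0,0,0],[0,0,0,0,0]]' >/dev/null; python3 tq.py 3
```

```text
J6 [-0.064 -0.065 -0.066] m -0.0650
t 15.47 yaw -1.355 pos [ 0.5034 -0.0075  0.2858] Tz [-0.011  0.038  0.106] mean 0.0445 T [-0.278  0.065  0.044] F [ 0.62 -0.77 -3.25]
J6 [-0.066 -0.067 -0.068] m -0.0670
t 16.12 yaw -1.512 pos [ 0.5034 -0.0077  0.2852] Tz [0.092 0.115 0.109] mean 0.1053 T [0.263 0.342 0.105] F [-1.35  1.09 -3.77]
```

```bash
for i in 1 2; do python3 -m handwheel '[[0,0,0.003,0.025,0],[0,0,0.003,0.025,0],[0,0,0,0,0],[0,0,0,0,0]]' >/dev/null; python3 tq.py 3; done
```

```text
J6 [-0.066 -0.067 -0.068] m -0.0668
t 16.77 yaw -1.669 pos [ 0.5034 -0.0078  0.2845] Tz [-0.003  0.089  0.125] mean 0.0704 T [0.528 0.915 0.07 ] F [-3.06  0.59 -2.41]
J6 [-0.095 -0.101 -0.106] m -0.1007
t 17.43 yaw -1.826 pos [ 0.5034 -0.0079  0.2838] Tz [0.108 0.146 0.083] mean 0.1125 T [0.784 1.718 0.113] F [-4.79  2.47  1.23]
```

Torque jumped, but side force grew too. I'll relieve the side load without turning and re-read.

```bash
python3 -m handwheel '[[-0.001,0.006,0,0,0],[0,0,0,0,0],[0,0,0,0,0]]' >/dev/null; python3 tq.py 5
```

```text
J6 [-0.106 -0.107 -0.107 -0.107 -0.107] m -0.1068
t 18.05 yaw -1.826 pos [ 0.503  -0.0076  0.2839] Tz [0.106 0.081 0.134 0.071 0.1  ] mean 0.0985 T [0.043 0.948 0.099] F [-2.66  0.14  0.3 ]
```

```bash
python3 -m handwheel '[[0,0.003,0.002,0.02,0],[0,0,0,0,0],[0,0,0,0,0],[0,0,0,0,0]]' >/dev/null; python3 tq.py 6
```

```text
J6 [-0.128 -0.128 -0.129 -0.129 -0.129 -0.13 ] m -0.1288
t 18.85 yaw -1.889 pos [ 0.5028 -0.0074  0.2837] Tz [0.103 0.144 0.163 0.151 0.114 0.136] mean 0.1352 T [-0.553  0.232  0.135] F [-0.6  -1.71  1.17]
```

About 10 N by joint torque (ΔJ6 0.062 / 0.006) and by angle past touch (≤0.22 rad × 46). Back off within the play and lift out.

```bash
python3 -m handwheel '[[0,0,0,-0.03,0],[0,0,0,-0.02,0],[0,0,-0.02,0,0],[0,0,-0.05,0,0],[0,0,-0.1,0,0]]'; python3 -m handwheel '[[0,0,-0.1,0,0],[0,0,-0.05,0,0],[0,0,0,0,0]]'; python3 tq.py 4
python3 plan.py .5236 .2396 .3275 -.339 10 0
python3 - <<'E'
from h import *
for c in('top','side'): np.save(c+'C.npy',np.mean([read_camera(c) for _ in range(2)],0).astype(np.uint8))
a=np.load('sideC.npy')[110:200,210:330];save('c5.png',np.clip(cv2.resize(a,(800,600),interpolation=2)*1.5,0,255).astype(np.uint8))
E
```

```text
t: 19.48
position: [0.5022, -0.0074, 0.3093]
eef_rot: [-0.0, -0.648, 0.762, 0.0]
contact_force: [0.3, 0.5, -0.5]
grip_width: 0.275
t: 19.85
position: [0.5026, -0.0073, 0.3323]
eef_rot: [0.001, -0.648, 0.762, -0.0]
contact_force: [-0.5, -0.0, -1.6]
grip_width: 0.276
J6 [-0. -0. -0. -0.] m -0.0003
t 20.05 yaw -1.732 pos [ 0.5021 -0.0074  0.3308] Tz [-0.05   0.026  0.019  0.01 ] mean 0.0009 T [ 0.026 -0.01   0.001] F [-0.01  0.13 -1.19]
[[-0.165, 0.012, 0.002, -0.044, 0.0], [-0.165, -0.01, 0.002, -0.044, 0.0], [-0.162, -0.033, 0.002, -0.044, 0.0], [-0.156, -0.055, 0.002, -0.045, 0.0], [-0.146, -0.077, 0.002, -0.044, 0.0]]
[[-0.135, -0.096, 0.002, -0.045, 0.0], [-0.12, -0.114, 0.002, -0.044, 0.0], [-0.103, -0.129, 0.003, -0.045, 0.0], [-0.083, -0.143, 0.002, -0.044, 0.0], [-0.063, -0.152, 0.003, -0.045, 0.0]]
now [ 0.5021 -0.0074  0.3308] end [0.5236 0.2395 0.3275] -0.337 t 20.05
```

View pics/c5.png

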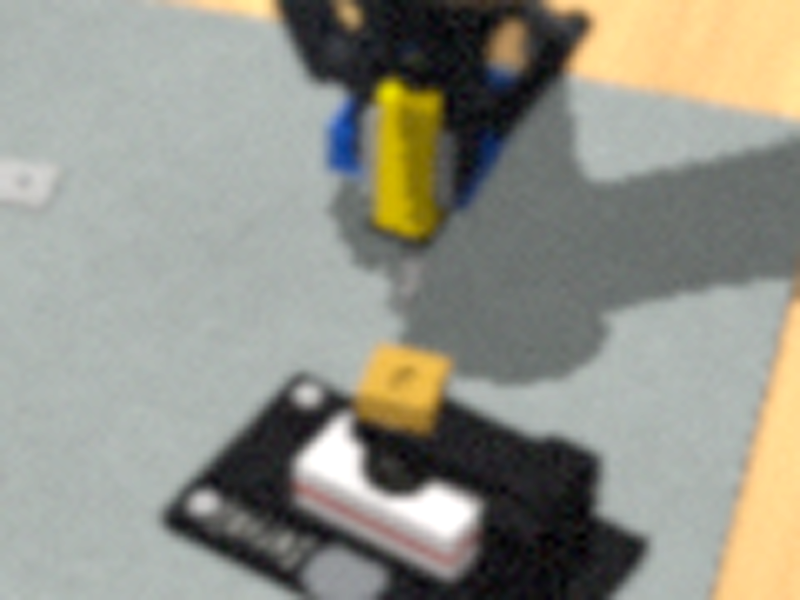

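The driver is upright in the jaws (side view, crop 405,160), the head has turned and sunk, and the foot sits on the block. Free J6 reads 0.000, so the held 0.129 N m means 10–11 N. Returning to the stand.

```bash
python3 -m handwheel '[[-0.165,0.012,0.002,-0.044,0],[-0.165,-0.01,0.002,-0.044,0],[-0.162,-0.033,0.002,-0.044,0],[-0.156,-0.055,0.002,-0.045,0],[-0.146,-0.077,0.002,-0.044,0]]' | grep pos
python3 -m handwheel '[[-0.135,-0.096,0.002,-0.045,0],[-0.12,-0.114,0.002,-0.044,0],[-0.103,-0.129,0.002,-0.045,0],[-0.083,-0.143,0.002,-0.044,0],[-0.063,-0.152,0.002,-0.045,0]]' | grep pos
python3 -m handwheel '[[0,0,0,0,0],[0,0,0,0,0]]'
python3 plan.py .5236 .2396 .225 -.339 5 0
```

```text
position: [0.5132, 0.1169, 0.3297]
position: [0.5239, 0.2404, 0.3281]
t: 21.75
position: [0.5237, 0.2392, 0.3281]
eef_rot: [0.0, 0.986, -0.169, -0.0]
contact_force: [-0.7, 0.8, -1.1]
grip_width: 0.274
[[-0.0, -0.0, 0.137, 0.0, 0.0], [-0.0, -0.001, 0.138, 0.0, 0.0], [-0.001, -0.0, 0.137, 0.0, 0.0], [-0.0, -0.001, 0.138, 0.0, 0.0], [-0.001, -0.0, 0.137, 0.0, 0.0]]
now [0.5237 0.2392 0.3281] end [0.5235 0.2396 0.225 ] -0.339 t 21.75
```

```bash
python3 -m handwheel '[[0,0,0.12,0,0],[0,0,0.12,0,0],[0,0,0.12,0,0],[0,0,0.12,0,0],[0,0,0.12,0,0]]' | grep -E 'pos|forc'
python3 -m handwheel '[[0,0,0.09,0,0],[0,0,0.04,0,0],[0,0,0.02,0,0],[0,0,0,0,0]]' | grep -E 'pos|forc'; python3 tq.py 2
```

```text
position: [0.5239, 0.2385, 0.2381]
contact_force: [-0.8, 0.4, -1.1]
position: [0.5241, 0.2396, 0.2162]
contact_force: [0.2, 0.5, -1.0]
J6 [-0.001 -0.   ] m -0.0004
t 22.98 yaw -0.337 pos [0.5241 0.2398 0.2165] Tz [-0.029 -0.002] mean -0.0153 T [-0.022  0.012 -0.015] F [-0.17  0.53 -0.89]
```

In the hole without contact; 8 mm left to go.

```bash
python3 -m handwheel '[[0,0,0.025,0,0],[0,0,0.015,0,0],[0,0,0.007,0,0],[0,0,0,0,0]]' | grep -E 'pos|forc'; python3 tq.py 2
```

```text
position: [0.5239, 0.2395, 0.2087]
contact_force: [-0.0, 0.4, -1.8]
J6 [-0. -0.] m -0.0000
t 23.57 yaw -0.337 pos [0.5239 0.2396 0.2088] Tz [-0.017  0.   ] mean -0.0083 T [-0.01  -0.023 -0.008] F [-0.39  0.19 -1.41]
```

```bash
for i in 1 2 3; do python3 -m handwheel '[[0,0,0.003,0,0],[0,0,0,0,0]]' | grep -E 'pos|forc';done; python3 tq.py 2
```

```text
position: [0.5239, 0.2396, 0.2084]
contact_force: [-0.1, 0.2, -0.8]
position: [0.5239, 0.2396, 0.2083]
contact_force: [-1.9, 0.3, 0.8]
position: [0.5239, 0.2396, 0.2083]
contact_force: [-2.8, -1.2, 5.2]
J6 [0.008 0.008] m 0.0080
t 24.43 yaw -0.337 pos [0.5239 0.2396 0.2083] Tz [-0.036  0.018] mean -0.0089 T [-0.13   0.737 -0.009] F [-2.82 -0.13  5.7 ]
```

Collar is seated. Opening, then rising.

```bash
python3 -m handwheel '[[0,0,0,0,0.5],[0,0,0,0,1],[0,0,0,0,1],[0,0,0,0,1],[0,0,0,0,1]]' | grep -E 'pos|forc|grip'
python3 -m handwheel '[[0,0,-0.05,0,1],[0,0,-0.12,0,1],[0,0,-0.2,0,1],[0,0,-0.2,0,1],[0,0,-0.2,0,1]]' | grep -E 'pos|forc|grip'
python3 -m handwheel '[[0.2,0,0,0,1],[0.3,0,0,0,1],[0.3,0,0,0,1],[0.3,0,0,0,1],[0.2,0,0,0,1]]' | grep -E 'pos|forc'
python3 -m handwheel '[[0,0.3,0,0,1],[0,0.4,0,0,1],[0,0.4,0,0,1],[0,0.4,0,0,1],[0,0.3,0,0,1]]' | grep -E 'pos|forc'
```

```text
position: [0.5239, 0.2396, 0.2074]
contact_force: [-0.5, -0.2, -0.5]
grip_width: 1.001
position: [0.5238, 0.2395, 0.3246]
contact_force: [0.0, 0.0, -0.0]
grip_width: 0.997
position: [0.7095, 0.174, 0.3229]
contact_force: [0.9, 1.1, 0.1]
position: [0.6174, -0.0819, 0.3239]
contact_force: [0.9, 0.3, -0.9]
```

```bash
python3 - <<'E'
from h import *
im=read_camera('top');b=read_camera('side')
save('end.png',np.clip(np.hstack([cv2.resize(im[80:272,150:406],(400,300),interpolation=2),cv2.resize(b[100:292,110:366],(400,300),interpolation=2)])*1.5,0,255).astype(np.uint8))
print(manip.read_state()['t'])
E
```

```text
27.025
```

View pics/end.png

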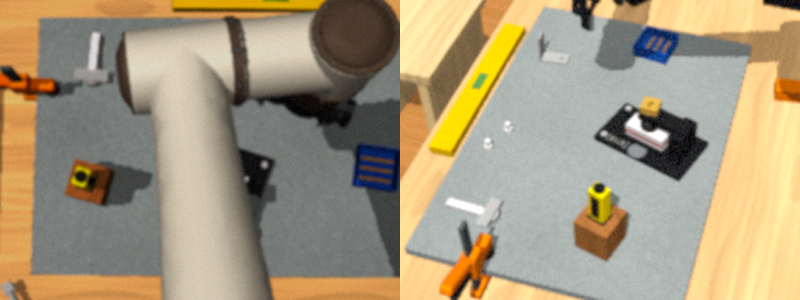

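The driver stands upright in its stand (side 600,205), the block is under the foot, and the pegs, hinge and bracket are where they were. The arm touches nothing.

```bash
python3 -c "
from bench import manip
print(manip.sign_off())"
```

```text
the job is handed in; nothing more can be done
None
```

The job is done and was handed in at about 27 s of the 61 s allowed. I turned the brass screw clockwise with the small yellow driver until the foot lightly nipped the block, then put the driver back in its stand.

- **Nip force:** about 10–11 N. The wrist joint held 0.129 N m, against 0.067 while the screw turned free and 0.000 off the screw. The angle past first touch, at most 0.22 rad, gives up to about 10 N. The noisier wrist sensor suggested about 12 N, give or take 2. Side forces of up to about 5 N built up on the blade while turning; I relieved them before the final reading.
- **Driver:** it stands upright with its collar seated. I felt about 6 N of contact before releasing it.
- **Scene:** in the last picture the block lies under the foot and the pegs, hinge and bracket look undisturbed. The arm is clear of everything. The top view of the jig was mostly hidden by the arm, so that check rests on the side camera.

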